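# Make up two measuring kits for the fluorescence meter

## Task

Make up the two measuring kits on the marked places of the trays. The red tray gets the red filter (black ring) in its large circle and the black-capped vial in its small circle; the blue tray gets the blue filter (silver ring) in its large circle, the small dish in its square and the white-capped vial in its small circle. Set each thing upright on the tray floor, centred in its outline, and leave the lens cap, the brass weight and the battery where they lie.

Things in the scene. Friction and masses are not known exactly. Their poses are not given: they have to be found in the camera images.
- red_filter: Red optical filter in a black knurled ring, a flat disc 36 mm in diameter, 12 mm high, 30 g. Loose. Origin: centre of its underside; z is up as it stands. 
- blue_filter: Dark blue optical filter in a silver knurled ring, a flat disc 36 mm in diameter, 12 mm high, 30 g. Loose. Origin: centre of its underside; z is up as it stands. 
- black_cap_vial: Glass vial with a black cap and pale green content, standing upright, 23 mm in diameter, 56 mm high (cap 21 mm in diameter, the top 13 mm), 16 g. Loose. Origin: centre of its underside; z is up as it stands. 
- white_cap_vial: Glass vial with a white cap and pale content, standing upright, 23 mm in diameter, 56 mm high (cap 21 mm in diameter, the top 13 mm), 16 g. Loose. Origin: centre of its underside; z is up as it stands. 
- small_dish: Small round clear dish with tan content, 34 mm in diameter, 11 mm high, 18 g, solid inside; grip it across its outside. Loose. Origin: centre of its underside; z is up as it stands. 
- red_tray: Red kit tray, fixed and level, 110 x 215 mm (x, y), rim 7 mm high, tabs 11 mm beyond each end; flat floor 3 mm above the bench with flat white outlines. Origin: centre of the underside; x points away from the robot, y to its left, turned up to 0.2 rad. Large circle (diameter 50) centred at x = 0, y = +45 mm; small circle (diameter 37) at x = 0, y = -45 mm.
- blue_tray: Blue kit tray, fixed and level, 110 x 215 mm (x, y), rim 7 mm high, tabs 11 mm beyond each end; flat floor 3 mm above the bench with flat white outlines. Origin: centre of the underside; x points away from the robot, y to its left, turned up to 0.2 rad. Large circle (diameter 50) centred at x = 0, y = +66 mm; square (side 46) at x = 0, y = 0; small circle (diameter 37) at x = 0, y = -66 mm.
- lens_cap: Plain black rubber lens cap, a disc 37 mm in diameter, 12 mm high, without red glass. Not part of a kit, to be left alone. Loose. Origin: centre of its underside; z is up as it stands. 
- brass_weight: Brass check weight with a knob, 24 mm in diameter, 22 mm high. Not part of a kit, to be left alone. Loose. Origin: centre of its underside; z is up as it stands. 
- battery: Green and silver battery lying on its side, 15 mm thick, 50 mm long along its own y. Not part of a kit, to be left alone. Loose. Origin: centre of its underside; z is up as it stands. 
Mind the look-alikes: they are no part of the job. What is shaped like the white_cap_vial but orange or turquoise is not meant.

How it is judged:
By the outcome, as a careful person would: the job done as asked, in the order asked, and still so for the second after the job is handed in, with the robot touching nothing.
It also fails if it takes over 99 s, if anything falls off the work surface, if the arm or the gripper's body presses on something with over 40 N, if the wrist force passes 120 N, or if a joint passes its speed limit or range.

## Robot

A 6-joint arm with a two-finger parallel gripper is mounted at the origin on a cart in front of the work surface, level with it; the furniture and walls round the work are solid. World frame = base frame: x ahead of the robot, y to its left, z up, the work surface at z = 0. Lengths are in m, angles in rad, forces in N, time in s.
With the tool pointing down it reaches from about 0.3 to 0.875 m from the base axis. Payload 6.4 kg.
Tool frame: the origin (TCP) lies midway between the tips of the shut fingers; the grasp point (between the pads) lies 19 mm behind it; x points along the fingers, y is the direction in which the jaws open and shut, and the axes are right-handed (so a half turn about x gives the same grasp; the last joint's range is limited). The gripper opens to 85 mm and grips with 20 to 120 N. Pads are 22 mm wide; open, the fingers measure 114 mm over their backs; the gripper's body (76 mm by 85 mm) begins 54 mm behind the grasp point. The pads swing forward as they close: fully open they stand 13 mm farther back than shut.
Start: joints at [1.042, 0.181, 1.607, -0, 1.354, -0.206], TCP at [0.182, 0.545, 0.231] pointing down, gripper open.
Joint ranges: [-2.99, 2.99], [-0.89, 2.07], [0.3, 2.58], [-1.14, 4.28], [0, 2.63], [-3.12, 3.12]. Speed limits (rad/s): [2.57, 2.57, 3.01, 3.14, 3.14, 3.14].

## Interface

Orientations are given as a unit quaternion [w, x, y, z].
In Python, from bench import ctrl gives the robot as it stands.
- The arm moves only by the tool step_arm, never from a script. Its argument "motion" is a list of rows, each a list of 7 numbers: the shift along the tool's x, y, z in mm, then the turn, a rotation vector about the tool's x, y, z in degrees, then the closure in counts, from 0 (fully open) to 255 (shut). In form: [[tx, ty, tz, rx, ry, rz, hand], ...]. A call has 1 to 10 rows; each row is the pose to reach, as a shift and turn from the pose commanded when the call began, along the tool's axes at that moment; what a row does not reach only later rows make up. A row lasts 1/8 s, in which the tool goes at most 62.5 mm and 10.7 degrees, less where a joint would pass 70% of its speed; a pose out of reach is approached as far as the arm can. A call with a gripper value outside its range is refused whole. The fingers move at their own pace and stop on an object; the grip force is fixed at half the most. Time passes only in rows, so rows that repeat a pose let the fingers close. It gives the time, the measured TCP pose, the force and the opening at its end, in the units of the state.
- ctrl.get_obs(): the state, without advancing time (a new reading comes with each control period).
- ctrl.camera(name): name is "scene" or "top" or "wrist"; returns (picture, depth): 480x640x3 uint8, red, green, blue; 480x640 float32, m along the optical axis (not along the pixel's ray), 0 where there is no reading.
- ctrl.camera_info(name): a dict with "fx", "fy", "cx", "cy" (pixels), "T" (4x4, takes a point from camera to world coordinates); the wrist camera has in their place "hand_eye" (4x4, takes a point from camera to tool coordinates, whose origin is the TCP and whose axes are the tool frame's). Camera axes: x right, y down, z forward; pixel columns grow to the right and rows downward; lengths in m; the calibration is good to about 2 mm. A picture is of the moment at which its call begins: read the wrist's pose just before it. camera_info takes no time and is no camera call.
- ctrl.hand_in(): hands the job in, once; it reports no verdict.
The state is a dict: "time_s": time; "q": joint angles; "dq": joint speeds; "joint_efforts": joint torques, N m; "eef_pos": TCP position; "eef_rot": TCP orientation; "wrist_force": force on the tool from outside, world axes, zero at the start; "torque": the same for the moment, N m; "opening": opening from 0.0 (shut) to 1.0 (fully open).
Only numpy, scipy, OpenCV 4.12 (cv2) and the standard library are available. Lean on these libraries where they do the work, as an engineer would, in place of code of your own. Each camera call takes 0.05 s, during which the arm holds its last target. There are 200 camera calls.

## Working session

There is one attempt and no reset: what is moved stays moved. The work goes in short steps, Python scripts to look and compute and a tool call to move; the robot and the scene stay as the last step left them, time stands still between calls to the robot, and variables do not carry over. Pictures are saved under pics/ and viewed, about 12 in all and at most 16, crops included, and the job is handed in when it is done.

Besides the shell and the picture viewer there is one more tool, called after ">>>" as name([rows], argument=value, ...), one row to a line, values as JSON. step_arm: Moves the arm, as the interface text tells. Its arguments: {"type":"object","properties":{"motion":{"type":"array","items":{"type":"array","items":{"type":"number"}}}},"required":["motion"]}

```bash
ls; mkdir -p pics
python3 - <<'E'
from bench import ctrl
import cv2,numpy as np
o=ctrl.get_obs();print(o['time_s'],o['eef_pos'],o['eef_rot'],o['opening'])
for n in ("scene","top"):
    p,d=ctrl.camera(n);cv2.imwrite(f"pics/{n}0.png",p[:,:,::-1]);np.savez(f"{n}0.npz",p=p,d=d)
    print(n,ctrl.camera_info(n))
print(ctrl.camera_info("wrist"))
E
```

```text
pics
0.0 [0.18208998 0.54483173 0.23037549] [ 0.6977008   0.11303325  0.69813758 -0.11419718] 0.9970735305398299
scene {'fx': 510.1094698759904, 'fy': 510.1094698759904, 'cx': 322.3625557024226, 'cy': 231.01425517332416, 'T': array([[ 0.74014432, -0.27193459,  0.61501054, -0.05874165],
       [-0.67242467, -0.30692787,  0.67352828, -0.6374591 ],
       [ 0.00560824, -0.91205639, -0.41002644,  0.43599203],
       [ 0.        ,  0.        ,  0.        ,  1.        ]])}
top {'fx': 606.3220010214155, 'fy': 606.3220010214155, 'cx': 320.31521054876885, 'cy': 235.41759151742988, 'T': array([[-0.00340424, -0.98215496,  0.18804267,  0.30342715],
       [-0.99972755,  0.00768491,  0.02203999, -0.00598472],
       [-0.02309178, -0.18791641, -0.98191354,  1.1404682 ],
       [ 0.        ,  0.        ,  0.        ,  1.        ]])}
{'fx': 392.57582413838503, 'fy': 392.57582413838503, 'cx': 312.06747680197134, 'cy': 241.70236389227318, 'hand_eye': array([[ 8.46519159e-04, -3.19352631e-01,  9.47635574e-01,
        -1.42265386e-01],
       [ 9.99998851e-01, -9.21233448e-04, -1.20375020e-03,
         1.81421525e-05],
       [ 1.25741438e-03,  9.47635504e-01,  3.19351484e-01,
        -8.21577536e-02],
       [ 0.00000000e+00,  0.00000000e+00,  0.00000000e+00,
         1.00000000e+00]])}
```

View pics/top0.png

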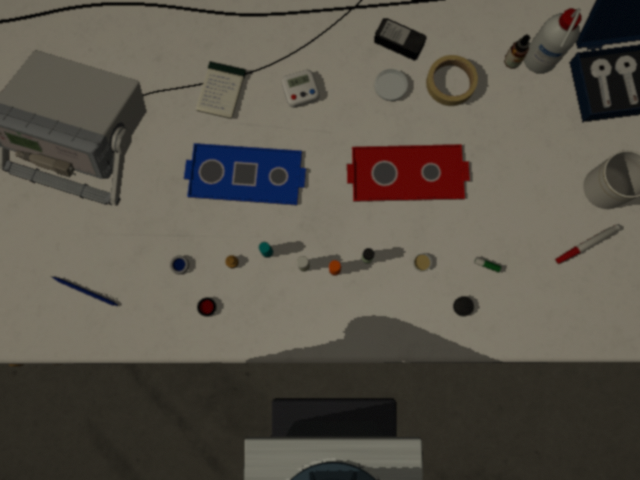

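View pics/scene0.png

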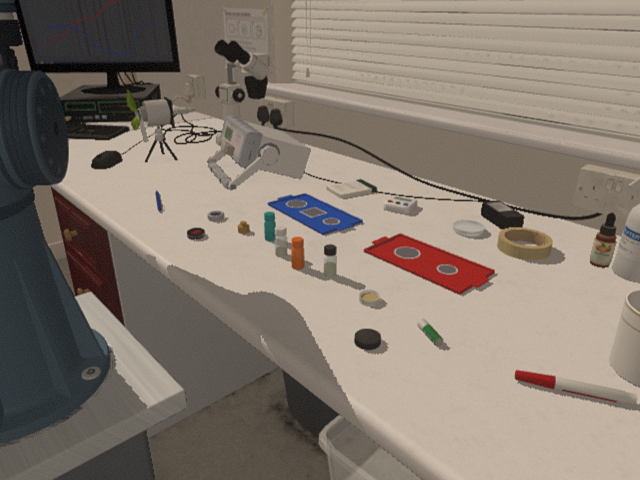

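Top view shows:
- **Kit items:** red filter (207,306), blue filter (180,265), dish (424,262).
- **Vials:** white-capped (303,263), black-capped (368,254).
- **Look-alikes:** turquoise (265,249) and orange (335,267) vials, plain lens cap (463,306).
- **Leave alone:** brass weight (232,261), battery (490,265).
- **Trays:** blue on the left, red on the right.

I'll confirm these in one enlarged crop and measure.

```bash
cat > h.py <<'E'
import numpy as np,cv2
from bench import ctrl
from scipy.spatial.transform import Rotation as R
def info(n,pose=None):
    i=ctrl.camera_info(n)
    if n=="wrist":
        T=np.eye(4);T[:3,3]=pose[0];T[:3,:3]=R.from_quat(np.roll(pose[1],-1)).as_matrix();i["T"]=T@i["hand_eye"]
    return i
def ray(i,uv):
    d=i["T"][:3,:3]@[(uv[0]-i["cx"])/i["fx"],(uv[1]-i["cy"])/i["fy"],1];return i["T"][:3,3],d
def plane(i,uv,z):
    o,d=ray(i,uv);return o+d*(z-o[2])/d[2]
def two(i,a,j,b):
    o,d=ray(i,a);p,e=ray(j,b);s=np.linalg.lstsq(np.c_[d,-e],p-o,rcond=None)[0]
    A,B=o+d*s[0],p+e*s[1];return (A+B)/2,np.linalg.norm(A-B)
def proj(i,X):
    c=np.linalg.inv(i["T"])@np.r_[X,1];return np.array([i["fx"]*c[0]/c[2]+i["cx"],i["fy"]*c[1]/c[2]+i["cy"]])
def outlines(p,colour,mn=40):
    """centres of the grey patches inside a red/blue tray, plus tray rectangle"""
    h=cv2.cvtColor(p,cv2.COLOR_RGB2HSV)
    m=(h[...,1]>120)&(h[...,2]>40)&((h[...,0]>105)&(h[...,0]<130) if colour=="blue" else ((h[...,0]<8)|(h[...,0]>172)))
    c,hi=cv2.findContours(m.astype(np.uint8),cv2.RETR_CCOMP,cv2.CHAIN_APPROX_NONE)
    k=max(range(len(c)),key=lambda k:cv2.contourArea(c[k]) if hi[0][k][3]<0 else 0)
    out=[]
    for j in range(len(c)):
        if hi[0][j][3]==k and cv2.contourArea(c[j])>mn:
            M=cv2.moments(c[j]);out.append((M["m10"]/M["m00"],M["m01"]/M["m00"],M["m00"]))
    return out,cv2.minAreaRect(c[k])
E
python3 - <<'E'
from h import *
t=np.load("top0.npz")["p"];s=np.load("scene0.npz")["p"]
a=cv2.resize(t[235:325,160:500],None,fx=2.35,fy=2.35,interpolation=3)[:, :800]
b=cv2.resize(s[200:360,140:460],None,fx=2.2,fy=2.2,interpolation=3)
im=np.zeros((570,800,3),np.uint8);im[:a.shape[0],:a.shape[1]]=a;im[215:215+b.shape[0],:b.shape[1]]=b
cv2.imwrite("pics/crop1.png",cv2.convertScaleAbs(im[:,:,::-1],alpha=1.5))
it,iS=info("top"),info("scene")
for c in("red","blue"):
    A,ra=outlines(t,c);B,rb=outlines(s,c,20);print(c,ra,[np.round(x,1) for x in A],[np.round(x,1) for x in B])
    for x in sorted(A): print(" plane",plane(it,x[:2],.003).round(4))
    if len(A)==len(B):
        for x,y in zip(sorted(A),sorted(B)): print(" tri",[np.round(v,4) for v in two(it,x[:2],iS,y[:2])])
E
```

```text
red ((407.9048156738281, 172.3090057373047), (54.46321105957031, 122.21845245361328), 88.69805145263672) [array([430.4, 171.7, 295.5]), array([383.9, 172.8, 534.5])] [array([ 76.4, 224.8,  27. ]), array([ 71.6, 232.6, 224.5])]
 plane [ 0.6442 -0.1046  0.003 ]
 plane [ 0.6455 -0.1947  0.003 ]
 tri [array([ 0.3218, -0.0495,  0.2513]), np.float64(0.4783)]
 tri [array([ 0.3134, -0.1063,  0.2839]), np.float64(0.478)]
blue ((244.74111938476562, 173.62435913085938), (119.6950454711914, 53.29279327392578), 4.085616588592529) [array([278.1, 175.9, 335. ]), array([244.5, 173.5, 636. ]), array([211.1, 171.2, 572.5])] [array([330.7, 220.9, 135.5]), array([312.7, 211.9, 224.5]), array([295.9, 203.4, 179. ])]
 plane [0.6511 0.2331 0.003 ]
 plane [0.6456 0.1673 0.003 ]
 plane [0.6402 0.1015 0.003 ]
 tri [array([0.6513, 0.2331, 0.0026]), np.float64(0.0002)]
 tri [array([0.6459, 0.1673, 0.0025]), np.float64(0.0005)]
 tri [array([0.6402, 0.1015, 0.003 ]), np.float64(0.0001)]
```

View pics/crop1.png

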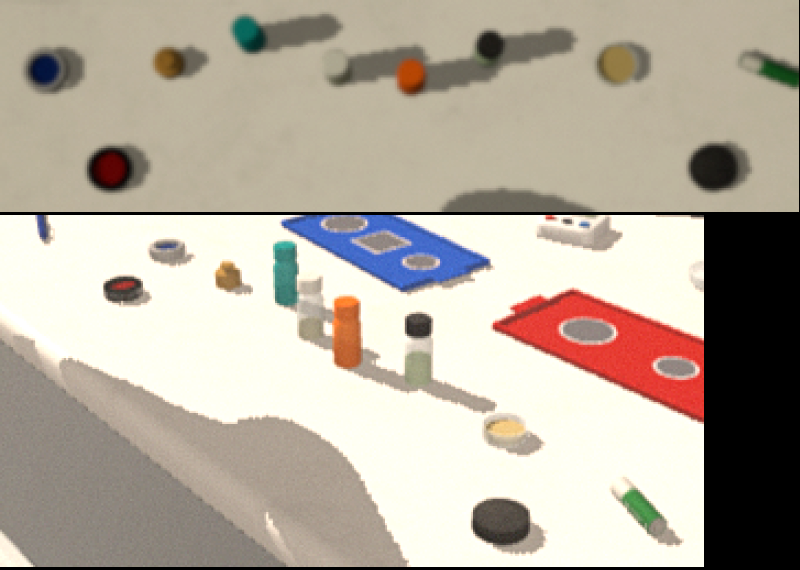

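The crop separates the candidates by cap and ring colour. The white-capped clear vial at (303,263) is the one meant, since its neighbours are solid turquoise and solid orange. The black cap over green content is at (368,254). The red glass in a black ring is at (207,306), while (463,306) is the plain lens cap. Now I'll triangulate their tops.

Run:
```python
from h import *
it,iS=info("top"),info("scene")
td=np.load("top0.npz")["d"]
for n,a,b,h in [("redf",(206.8,306.5),(195.9,231.8),.012),("blackv",(368.5,254.1),(330.5,247.7),.056),("bluef",(179.6,264.8),(215.9,214.5),.012),("dish",(423.4,262.2),(369.5,295.5),.011),("whitev",(303.4,263),(280.9,229.1),.056)]:
    X,e=two(it,a,iS,b);print(n,X.round(4),round(e,4),plane(it,a,h).round(4))
t=np.load("top0.npz")["p"]
A,_=outlines(t,"red")
s=np.load("scene0.npz")["p"][200:330,340:520].copy();B,_=outlines(s,"red",20)
B=[(x+340,y+200) for x,y,_ in B];print(B)
for x,y in zip(sorted(A),sorted(B,reverse=False)): print(two(it,x[:2],iS,y))
o=ctrl.get_obs();print(R.from_quat(np.roll(o["eef_rot"],-1)).as_matrix().round(3))
```

```text
redf [0.387  0.2317 0.0088] 0.0008 [0.3864 0.2312 0.012 ]
blackv [ 0.4773 -0.0695  0.0537] 0.0023 [ 0.476  -0.0686  0.056 ]
bluef [0.4663 0.2858 0.0084] 0.0016 [0.4651 0.2853 0.012 ]
dish [ 0.4671 -0.1736  0.0109] 0.0001 [ 0.4671 -0.1737  0.011 ]
whitev [0.4622 0.0484 0.0535] 0.0029 [0.4606 0.0491 0.056 ]
[(446.80016583747926, 268.98756218905476), (406.751884057971, 252.4144927536232)]
(array([ 0.64459724, -0.10486375,  0.00241271]), np.float64(0.0006151556348426333))
(array([ 0.64575004, -0.19495472,  0.00277538]), np.float64(0.000568515032193332))
[[-0.001  0.317  0.948]
 [-0.001  0.948 -0.317]
 [-1.    -0.002 -0.   ]]
```

>>> step_arm([
  [130,-232,293,71.5,0,0,0],
  [130,-232,293,71.5,0,0,0],
  [130,-232,293,71.5,0,0,0],
  [130,-232,293,71.5,0,0,0],
  [130,-232,293,71.5,0,0,0],
  [130,-232,293,71.5,0,0,0],
  [130,-232,293,71.5,0,0,0],
  [130,-232,293,71.5,0,0,0],
  [130,-232,293,71.5,0,0,0],
])

```text
time_s: 1.23
eef_pos: [0.3863, 0.2328, 0.1014]
eef_rot: [0.5, 0.499, 0.501, -0.5]
wrist_force: [0.8, -0.5, 1.0]
opening: 1.001
```

```bash
cat > w.py <<'E'
import sys
from h import *
def shot(name):
    o=ctrl.get_obs();p,d=ctrl.camera("wrist");np.savez(name+".npz",p=p,d=d,pos=o["eef_pos"],rot=o["eef_rot"])
    cv2.imwrite(f"pics/{name}.png",p[:,:,::-1])
    print(o["time_s"],o["eef_pos"].round(4),R.from_quat(np.roll(o["eef_rot"],-1)).as_matrix().round(3).tolist(),o["opening"],o["wrist_force"].round(1))
    return p,d,info("wrist",(o["eef_pos"],o["eef_rot"]))
if __name__=="__main__": 
    p,d,i=shot(sys.argv[1])
    for X in [(.3865,.2315,.012),(.465,.2853,.012)]: print(proj(i,X))
E
python3 w.py w1
```

```text
1.225 [0.3863 0.2328 0.1014] [[-0.0, 1.0, 0.002], [0.0, 0.002, -1.0], [-1.0, -0.0, -0.0]] 1.0014035378305455 [ 0.8 -0.5  1. ]
[312.59265547 249.6244275 ]
[447.31807256 162.93653148]
```

View pics/w1.png

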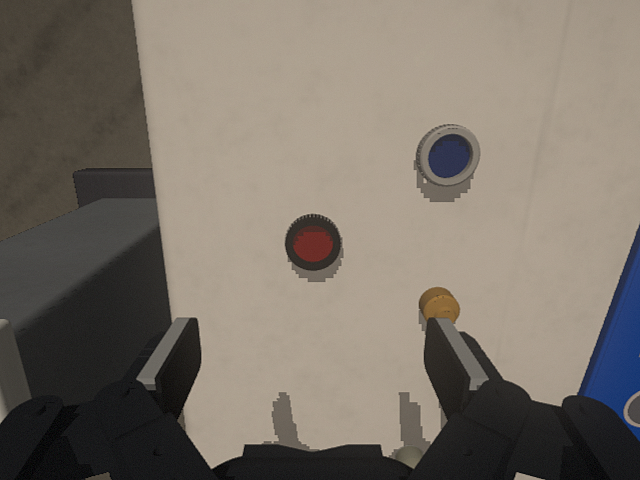

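The red filter's ring is at (313,241) and the blue filter at (448,155). Both lie about 4 mm further +y than my top estimate, because the shadow biased it. I'll measure them from near.

```bash
cat >> h.py <<'E'
def cloud(i,d):
    v,u=np.mgrid[:d.shape[0],:d.shape[1]];P=np.stack([(u-i["cx"])/i["fx"]*d,(v-i["cy"])/i["fy"]*d,d],-1)@i["T"][:3,:3].T+i["T"][:3,3]
    P[d<=0]=np.nan;return P
def disc(i,d,xy,h,r=.03,top=True):
    """circle round the depth points near the top plane of a disc near xy"""
    P=cloud(i,d);m=(np.hypot(P[...,0]-xy[0],P[...,1]-xy[1])<r)&(P[...,2]>h-.004)&(P[...,2]<h+.008)
    Q=P[m];c,rad=cv2.minEnclosingCircle((Q[:,:2]*1000).astype(np.float32))
    v,u=np.nonzero(m);return np.round(c,1),round(rad,1),Q.mean(0).round(4),np.median(Q[:,2]).round(4),(u.min(),u.max(),v.min(),v.max())
E
python3 - <<'E'
from h import *
z=np.load("w1.npz");i=info("wrist",(z["pos"],z["rot"]));d=z["d"];p=z["p"]
print(disc(i,d,(.3865,.235),.012)); print(disc(i,d,(.465,.289),.012))
print("bench z",np.nanmedian(cloud(i,d)[100:200,200:300,2]))
h=cv2.cvtColor(p,cv2.COLOR_RGB2HSV)
for n,m in(("red",((h[...,0]<8)|(h[...,0]>172))&(h[...,1]>110)),("blue",(h[...,0]>105)&(h[...,0]<130)&(h[...,1]>100))):
    m=m.copy();m[:,500:]=0;m[280:]=0
    M=cv2.moments(m.astype(np.uint8));c=(M["m10"]/M["m00"],M["m01"]/M["m00"]);print(n,c,M["m00"],plane(i,c,.010),plane(i,c,.012))
# dark ring of the red filter, silver ring
g=p.max(2);m=((g<70)|((h[...,1]>110)&(h[...,0]>172))|((h[...,1]>110)&(h[...,0]<8)));m[:200]=0;m[290:]=0;m[:,:270]=0;m[:,360:]=0
c=max(cv2.findContours(m.astype(np.uint8),0,1)[0],key=cv2.contourArea);print(cv2.fitEllipse(c),plane(i,cv2.fitEllipse(c)[0],.012))
E
```

```text
(array([386.8, 234.9]), 18.0, array([0.3868, 0.2355, 0.0106]), np.float64(0.0111), (np.int64(285), np.int64(341), np.int64(215), np.int64(270)))
(array([466.3, 289.2]), 18.1, array([0.4661, 0.2896, 0.0106]), np.float64(0.0111), (np.int64(418), np.int64(480), np.int64(124), np.int64(186)))
bench z -0.0003572886155931432
red (312.4703237410072, 243.55575539568346) 1112.0 [0.38642038 0.23483693 0.01      ] [0.38641878 0.23552272 0.012     ]
blue (450.1839762611276, 158.34718100890208) 337.0 [0.4670642  0.28770371 0.01      ] [0.46637227 0.28793695 0.012     ]
((312.4967956542969, 242.83334350585938), (54.0333137512207, 54.13597106933594), 173.7640380859375) [0.38643475 0.23599881 0.012     ]
```

>>> step_arm([
  [50,0,-2.5,0,0,0,0],
  [85,0,-2.5,0,0,0,0],
  [97,0,-2.5,0,0,0,0],
  [97,0,-2.5,0,0,0,0],
  [97,0,-2.5,0,0,0,255],
  [97,0,-2.5,0,0,0,255],
  [97,0,-2.5,0,0,0,255],
  [97,0,-2.5,0,0,0,255],
  [97,0,-2.5,0,0,0,255],
  [97,0,-2.5,0,0,0,255],
])

```text
time_s: 2.52
eef_pos: [0.3875, 0.2351, 0.0056]
eef_rot: [0.5, 0.5, 0.5, -0.5]
wrist_force: [-3.4, -1.1, 11.1]
opening: 0.364
```

>>> step_arm([
  [-20,0,0,0,0,0,255],
  [-60,0,0,0,0,0,255],
  [-100,0,0,0,0,0,255],
  [-100,0,0,0,0,0,255],
])

```text
time_s: 3.02
eef_pos: [0.3894, 0.2357, 0.1077]
eef_rot: [0.501, 0.502, 0.499, -0.498]
wrist_force: [-0.8, 0.7, -0.9]
opening: 0.362
```

```bash
python3 w.py w2
```

```text
3.025 [0.3894 0.2357 0.1077] [[0.007, 1.0, 0.0], [0.002, 0.0, -1.0], [-1.0, 0.007, -0.002]] 0.36243589714591523 [-0.8  0.7 -0.9]
[306.74761724 250.72701862]
[436.55016387 166.27653577]
```

View pics/w2.png

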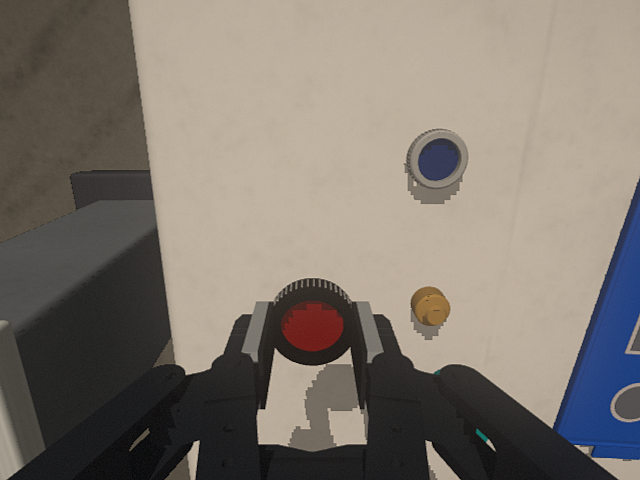

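Held cleanly; the ring sits between the pads at (313,322). Next is the red tray.

>>> step_arm([
  [0,256,340,0,0,0,255],
  [0,256,340,0,0,0,255],
  [0,256,340,0,0,0,255],
  [0,256,340,0,0,0,255],
  [0,256,340,0,0,0,255],
  [0,256,340,0,0,0,255],
  [0,256,340,0,0,0,255],
  [0,256,340,0,0,0,255],
  [0,256,340,0,0,0,255],
  [0,256,340,0,0,0,255],
])

```text
time_s: 4.32
eef_pos: [0.6415, -0.1036, 0.1034]
eef_rot: [0.5, 0.499, 0.501, -0.5]
wrist_force: [0.5, 0.4, 0.2]
opening: 0.363
```

```bash
python3 w.py w3
python3 - <<'E'
from h import *
z=np.load("w3.npz");i=info("wrist",(z["pos"],z["rot"]));d=z["d"]
P=cloud(i,d);x,y,zz=z["pos"]
A,r=outlines(z["p"],"red");print([np.r_[np.round(a,1),plane(i,a[:2],.003).round(4)] for a in A])
# held disc: points within 30mm of the tcp, between pads
m=(np.abs(P[...,0]-x)<.017)&(np.abs(P[...,1]-y)<.04)&(P[...,2]<zz+.016)&(P[...,2]>zz-.02)
Q=P[m]-z["pos"];print(len(Q),Q.min(0),Q.max(0),Q.mean(0))
print(disc(i,d,(x,y),np.percentile(P[m][:,2],80),.03))
E
```

```text
4.325 [ 0.6415 -0.1036  0.1034] [[-0.002, 1.0, 0.001], [0.001, 0.001, -1.0], [-1.0, -0.002, -0.001]] 0.36270793863187084 [0.5 0.4 0.2]
[-395.88131511 -632.75596912]
[-246.18103444 -916.42805543]
[]
6292 [-0.01698861 -0.01796706 -0.0056943 ] [0.0169966  0.0182235  0.01598698] [4.16688153e-05 1.49053607e-03 3.81326268e-03]
(array([641.6, -96.7]), 28.9, array([ 0.6416, -0.1015,  0.109 ]), np.float64(0.1089), (np.int64(235), np.int64(390), np.int64(283), np.int64(364)))
```

View pics/w3.png

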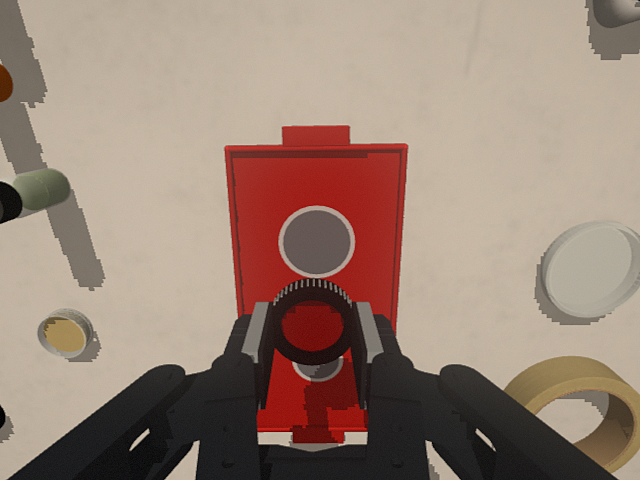

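The circle is fully visible at (316,241), the disc is held at (312,322), and the dish is at (66,333). I'll measure the circle with the wrist camera.

```bash
cat >> h.py <<'E'
def spots(i,p,win,zf=.003):
    """grey patch + white outline in a window u0,u1,v0,v1 of a tray: anything not tray-saturated, via contour hull"""
    u0,u1,v0,v1=win;h=cv2.cvtColor(p,cv2.COLOR_RGB2HSV)[v0:v1,u0:u1]
    m=(h[...,1]<90).astype(np.uint8)
    for c in cv2.findContours(m,0,1)[0]:
        if cv2.contourArea(c)<300: continue
        q=np.array([plane(i,(a[0][0]+u0,a[0][1]+v0),zf)[:2]*1000 for a in c],np.float32)
        f,rd=cv2.minEnclosingCircle(q);e=cv2.fitEllipse(q);print("spot",np.round(f,1),round(rd,1),"ellipse",np.round(e[0],1),np.round(e[1],1))
E
python3 - <<'E'
from h import *
z=np.load("w3.npz");i=info("wrist",(z["pos"],z["rot"]));spots(i,z["p"],(250,385,165,279))
P=cloud(i,z["d"]);print("floor",np.nanmedian(P[220:260,300:330,2]),"bench",np.nanmedian(P[100:200,450:550,2]))
print("dish",disc(i,z["d"],(.467,-.171),.011))
E
```

```text
spot [ 643.9 -104.1] 25.2 ellipse [ 644.  -103.8] [49.1 49.3]
floor 0.003522807731679539 bench -0.0003919958054350997
dish (array([ 468. , -169.1]), 18.2, array([ 0.468 , -0.1696,  0.0095]), np.float64(0.0097), (np.int64(36), np.int64(89), np.int64(312), np.int64(357)))
```

>>> step_arm([
  [40,2.5,0.4,0,0,0,255],
  [80,2.5,0.4,0,0,0,255],
  [80,2.5,0.4,0,0,0,255],
  [80,2.5,0.4,0,0,0,255],
])

```text
time_s: 4.88
eef_pos: [0.646, -0.1052, 0.0259]
eef_rot: [0.501, 0.5, 0.5, -0.5]
wrist_force: [0.1, 0.9, 0.3]
opening: 0.363
```

>>> step_arm([
  [10,-2,-1,0,0,0,255],
  [16,-2,-1,0,0,0,255],
  [16,-2,-1,0,0,0,255],
  [16,-2,-1,0,0,0,255],
])

```text
time_s: 5.38
eef_pos: [0.6435, -0.1046, 0.0087]
eef_rot: [0.5, 0.5, 0.5, -0.5]
wrist_force: [-0.6, 0.8, 2.1]
opening: 0.364
```

>>> step_arm([
  [16,0,0,0,0,0,100],
  [0,0,0,0,0,0,100],
  [0,0,0,0,0,0,100],
  [-10,0,0,0,0,0,100],
  [-60,0,0,0,0,0,0],
  [-100,0,0,0,0,0,0],
  [-100,0,0,0,0,0,0],
])

```text
time_s: 6.25
eef_pos: [0.6456, -0.1055, 0.1123]
eef_rot: [0.502, 0.501, 0.498, -0.499]
wrist_force: [0.3, 0.6, -0.7]
opening: 0.998
```

My first row mistakenly kept the 16 mm from the last call, so the tool pushed down briefly as it opened. I'll check how the filter sits.

```bash
python3 w.py w4
python3 - <<'E'
from h import *
z=np.load("w4.npz");i=info("wrist",(z["pos"],z["rot"]))
print(disc(i,z["d"],(.644,-.104),.015)); 
P=cloud(i,z["d"]);m=(np.hypot(P[...,0]-.644,P[...,1]+.104)<.017)&(P[...,2]>.008);Q=P[m]
c=np.linalg.lstsq(np.c_[Q[:,:2],np.ones(len(Q))],Q[:,2],rcond=None)[0];print("tilt",c[:2])
E
```

```text
6.25 [ 0.6456 -0.1055  0.1123] [[0.006, 1.0, 0.0], [-0.002, 0.0, -1.0], [-1.0, 0.006, 0.002]] 0.9979424077108395 [ 0.3  0.6 -0.7]
[-387.01155918 -613.72725854]
[-240.08752789 -881.40448137]
(array([ 644.3, -105. ]), 18.3, array([ 0.6444, -0.1042,  0.0136]), np.float64(0.0141), (np.int64(282), np.int64(336), np.int64(214), np.int64(267)))
tilt [-1.19166345e-03  8.08497293e+00]
```

View pics/w4.png

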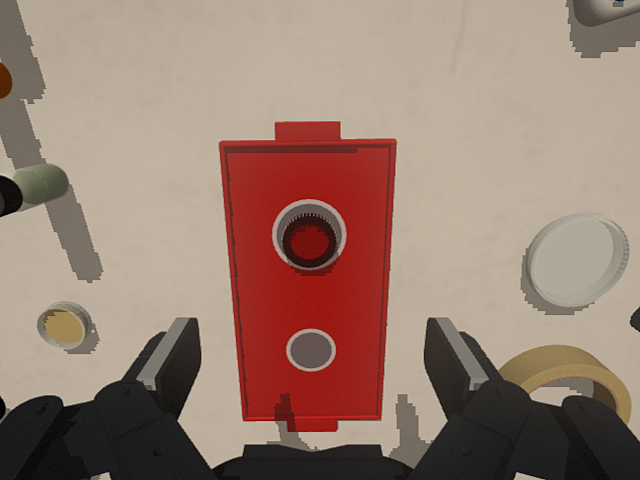

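Filter sits flat at (644.3,−105.0) against the circle at (644.0,−104.0). The small circle is visible at (311,350). Next is the black-capped vial.

>>> step_arm([
  [-25,-167,-37,0,0,0,0],
  [-25,-167,-37,0,0,0,0],
  [-25,-167,-37,0,0,0,0],
  [-25,-167,-37,0,0,0,0],
  [-25,-167,-37,0,0,0,0],
  [-25,-167,-37,0,0,0,0],
])

```text
time_s: 7.05
eef_pos: [0.4769, -0.0679, 0.1329]
eef_rot: [0.5, 0.5, 0.5, -0.5]
wrist_force: [1.1, -0.5, 0.1]
opening: 1.001
```

```bash
python3 w.py w5
python3 - <<'E'
from h import *
z=np.load("w4.npz");i=info("wrist",(z["pos"],z["rot"]));spots(i,z["p"],(260,370,310,400))
z=np.load("w5.npz");i=info("wrist",(z["pos"],z["rot"]));P=cloud(i,z["d"])
for n,xy in(("black",(.477,-.067)),("white",(.462,.05)),("orange",(.46,-.01))):
    m=(np.hypot(P[...,0]-xy[0],P[...,1]-xy[1])<.03)&(P[...,2]>.047)&(P[...,2]<.07);Q=P[m]
    if len(Q)<20: print(n,len(Q));continue
    zt=np.percentile(Q[:,2],90);Q=Q[Q[:,2]>zt-.003]
    c,r=cv2.minEnclosingCircle((Q[:,:2]*1000).astype(np.float32));print(n,c,r,zt,len(Q),Q.mean(0), z["p"][m].mean(0))
print("dish",disc(i,z["d"],(.468,-.169),.011))
E
```

```text
7.05 [ 0.4769 -0.0679  0.1329] [[-0.0, 1.0, -0.0], [0.0, -0.0, -1.0], [-1.0, -0.0, -0.0]] 1.0006779116122604 [ 1.1 -0.5  0.1]
[ 114.35772603 -390.84567911]
[ 282.67987972 -581.36661555]
spot [ 645. -194.] 18.5 ellipse [ 645.1 -193.9] [36.  36.2]
black (477.8381042480469, -66.98998260498047) 10.824009895324707 0.056385250858768 936 [ 0.47788261 -0.06653157  0.05557564] [57.67112811 52.78489484 46.56787763]
white (464.0519714355469, 52.598915100097656) 10.701016426086426 0.05642410214594401 1574 [0.46422729 0.05263956 0.05549937] [146.89111922 137.28710462 122.12530414]
orange (456.1477355957031, -5.8825883865356445) 10.653741836547852 0.056438466254729855 1186 [ 0.4563418  -0.0057596   0.05559774] [158.2365416   78.51305057  33.55954323]
dish (array([ 468.3, -170.2]), 17.9, array([ 0.4682, -0.1705,  0.0097]), np.float64(0.01), (np.int64(280), np.int64(323), np.int64(335), np.int64(374)))
```

View pics/w5.png

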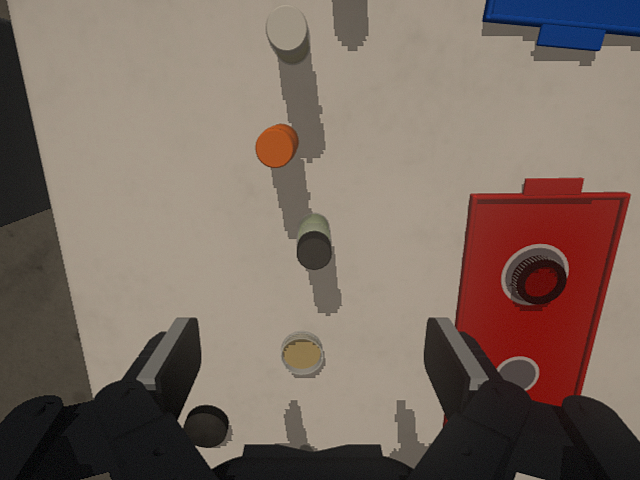

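The black cap is at (314,250), i.e. (477.8,−67.0) mm with its top at 56 mm. Also measured: white cap (464.1,52.6) and dish (468.2,−169.8).

>>> step_arm([
  [50,1,-1,0,0,0,0],
  [100,1,-1,0,0,0,0],
  [120,1,-1,0,0,0,0],
  [120,1,-1,0,0,0,0],
  [120,1,-1,0,0,0,255],
  [120,1,-1,0,0,0,255],
  [120,1,-1,0,0,0,255],
  [120,1,-1,0,0,0,255],
  [120,1,-1,0,0,0,255],
  [120,1,-1,0,0,0,255],
])

```text
time_s: 8.35
eef_pos: [0.4779, -0.0668, 0.0143]
eef_rot: [0.501, 0.5, 0.5, -0.5]
wrist_force: [-0.6, 0.4, 5.9]
opening: 0.247
```

>>> step_arm([
  [-20,0,0,0,0,0,255],
  [-60,0,0,0,0,0,255],
  [-80,0,0,0,0,0,255],
  [-80,0,0,0,0,0,255],
  [-80,0,0,0,0,0,255],
])

```text
time_s: 8.98
eef_pos: [0.4766, -0.0663, 0.0926]
eef_rot: [0.5, 0.5, 0.5, -0.5]
wrist_force: [0.7, -0.2, -0.7]
opening: 0.244
```

>>> step_arm([
  [0,168,127,0,0,0,255],
  [0,168,127,0,0,0,255],
  [0,168,127,0,0,0,255],
  [0,168,127,0,0,0,255],
  [0,168,127,0,0,0,255],
  [0,168,127,0,0,0,255],
  [0,168,127,0,0,0,255],
])

```text
time_s: 9.85
eef_pos: [0.6442, -0.1924, 0.0928]
eef_rot: [0.5, 0.5, 0.501, -0.5]
wrist_force: [-0.3, -0.3, 0.7]
opening: 0.246
```

```bash
python3 w.py w6
python3 - <<'E'
from h import *
z=np.load("w6.npz");i=info("wrist",(z["pos"],z["rot"]));P=cloud(i,z["d"]);x,y,zz=z["pos"]
m=(np.abs(P[...,0]-x)<.015)&(np.abs(P[...,1]-y)<.025)&(P[...,2]>zz+.03)&(P[...,2]<zz+.06);Q=P[m]
zt=np.percentile(Q[:,2],90);print("top",zt-zz);Q=Q[Q[:,2]>zt-.003];c,r=cv2.minEnclosingCircle(((Q-z["pos"])[:,:2]*1000).astype(np.float32));print("held cap rel tcp",c,r)
print(disc(i,z["d"],(.644,-.105),.015))
E
```

```text
9.85 [ 0.6442 -0.1924  0.0928] [[-0.001, 1.0, 0.001], [0.001, 0.001, -1.0], [-1.0, -0.001, -0.001]] 0.2462249583168583 [-0.3 -0.3  0.7]
[ -672.6715187 -1268.8434512]
[ -511.51629609 -1809.39984687]
top 0.04949381487802411
held cap rel tcp (-0.07209939509630203, 3.7206919193267822) 17.41218376159668
(array([ 644.5, -105.2]), 18.1, array([ 0.6444, -0.1047,  0.0137]), np.float64(0.0141), (np.int64(280), np.int64(346), np.int64(63), np.int64(134)))
```

View pics/w6.png

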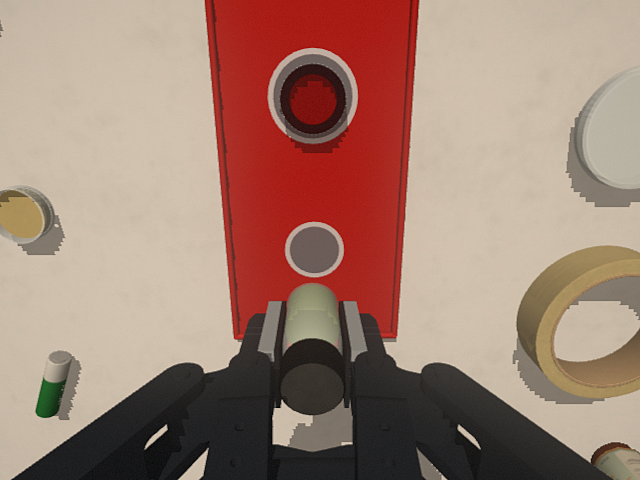

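The vial is held upright at (312,340), above the circle at (314,249).

>>> step_arm([
  [40,1,1.5,0,0,0,255],
  [68,1,1.5,0,0,0,255],
  [75,1,1.5,0,0,0,255],
  [75,1,1.5,0,0,0,255],
  [75,1,1.5,0,0,0,255],
])

```text
time_s: 10.52
eef_pos: [0.6468, -0.1951, 0.0195]
eef_rot: [0.501, 0.5, 0.499, -0.5]
wrist_force: [0.2, -0.8, -0.2]
opening: 0.249
```

>>> step_arm([
  [2,-1.5,-1,0,0,0,255],
  [2,-1.5,-1,0,0,0,255],
  [2,-1.5,-1,0,0,0,255],
])

```text
time_s: 10.9
eef_pos: [0.6455, -0.1943, 0.0174]
eef_rot: [0.501, 0.5, 0.499, -0.5]
wrist_force: [-0.3, 0.2, 6.6]
opening: 0.246
```

>>> step_arm([
  [0,0,0,0,0,0,130],
  [0,0,0,0,0,0,130],
  [0,0,0,0,0,0,130],
  [-15,0,0,0,0,0,130],
  [-60,0,0,0,0,0,130],
  [-100,0,0,0,0,0,0],
  [-110,0,0,0,0,0,0],
])

```text
time_s: 11.78
eef_pos: [0.647, -0.1951, 0.1313]
eef_rot: [0.503, 0.501, 0.498, -0.499]
wrist_force: [-0.1, 0.1, 0.2]
opening: 0.892
```

```bash
cat > cap.py <<'E'
import sys
from w import *
def cap(i,d,xy,lo,hi,r=.02):
    P=cloud(i,d);Q=P[(np.hypot(P[...,0]-xy[0],P[...,1]-xy[1])<r)&(P[...,2]>lo)&(P[...,2]<hi)]
    zt=np.percentile(Q[:,2],90);Q=Q[Q[:,2]>zt-.003];c,R_=cv2.minEnclosingCircle((Q[:,:2]*1000).astype(np.float32))
    return np.round(c,1),round(R_,1),round(zt,4)
E
python3 - <<'E'
from cap import *
p,d,i=shot("w7");print(cap(i,d,(.645,-.194),.04,.08),disc(i,d,(.644,-.105),.015))
P=cloud(i,d);m=(np.abs(P[...,0]-.645)<.014)&(np.abs(P[...,1]+.194)<.02);Q=P[m]
for a in(.012,.025,.035): q=Q[abs(Q[:,2]-a)<.004];print(a,len(q),q[:,0].min(),q[:,0].max(),q[:,1].max()) if len(q) else 0
spots(i,p,(240,390,180,400))
E
```

```text
11.775 [ 0.647  -0.1951  0.1313] [[0.007, 1.0, 0.0], [-0.003, 0.0, -1.0], [-1.0, 0.007, 0.003]] 0.892075539466587 [-0.1  0.1  0.2]
(array([ 645.2, -194.5]), 10.9, np.float64(0.0594)) (array([ 644.4, -105.2]), 18.1, array([ 0.6444, -0.1048,  0.0136]), np.float64(0.0141), (np.int64(278), np.int64(335), np.int64(64), np.int64(125)))
0.012 94 0.6342640924480129 0.6567201229366686 -0.1830432431066933
0.025 108 0.6342283774407745 0.6566769799966308 -0.1830532739933312
0.035 145 0.6341273276084459 0.6569725356076141 -0.18283802069758687
spot [ 645.1 -193.9] 18.5 ellipse [ 645.2 -191.6] [31.6 37.4]
spot [ 650.3 -256.1] 108.7 ellipse [ 654.6 -269.9] [118.9 227.3]
```

Vial upright at (645.2,−194.5), circle (645.1,−193.9). Next is the blue filter.

>>> step_arm([
  [10,-179,-484,0,0,0,0],
  [10,-179,-484,0,0,0,0],
  [10,-179,-484,0,0,0,0],
  [10,-179,-484,0,0,0,0],
  [10,-179,-484,0,0,0,0],
  [10,-179,-484,0,0,0,0],
  [10,-179,-484,0,0,0,0],
  [10,-179,-484,0,0,0,0],
  [10,-179,-484,0,0,0,0],
  [10,-179,-484,0,0,0,0],
])

```text
time_s: 13.08
eef_pos: [0.4647, 0.2903, 0.1153]
eef_rot: [0.5, 0.499, 0.501, -0.5]
wrist_force: [-0.2, -0.1, 0.1]
opening: 0.995
```

Run:
```python
from cap import *
p,d,i=shot("w8");print(disc(i,d,(.466,.289),.012))
```

```text
13.075 [0.4647 0.2903 0.1153] [[-0.001, 1.0, 0.002], [-0.001, 0.002, -1.0], [-1.0, -0.002, 0.001]] 0.9954624987373233 [-0.2 -0.1  0.1]
(array([466.6, 289.4]), 18.0, array([0.4666, 0.29  , 0.0106]), np.float64(0.0112), (np.int64(289), np.int64(342), np.int64(215), np.int64(265)))
```

View pics/w8.png

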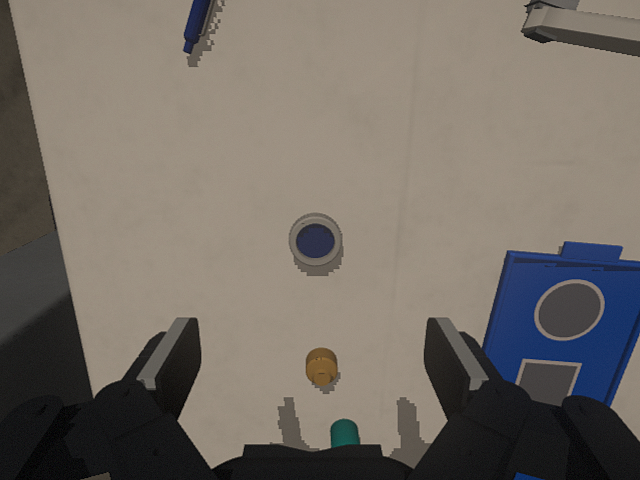

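Blue filter (silver ring) at (315,240), brass weight clear at (321,366). Descending to grasp.

>>> step_arm([
  [50,0.5,0.5,0,0,0,0],
  [95,0.5,0.5,0,0,0,0],
  [108,0.5,0.5,0,0,0,0],
  [108,0.5,0.5,0,0,0,0],
  [108,0.5,0.5,0,0,0,255],
  [108,0.5,0.5,0,0,0,255],
  [108,0.5,0.5,0,0,0,255],
  [108,0.5,0.5,0,0,0,255],
  [108,0.5,0.5,0,0,0,255],
  [108,0.5,0.5,0,0,0,255],
])

```text
time_s: 14.38
eef_pos: [0.4669, 0.2899, 0.01]
eef_rot: [0.5, 0.5, 0.5, -0.499]
wrist_force: [-2.7, -1.1, 10.1]
opening: 0.335
```

>>> step_arm([
  [-20,0,0,0,0,0,255],
  [-60,0,0,0,0,0,255],
  [-95,0,0,0,0,0,255],
  [-95,0,0,0,0,0,255],
  [-95,0,0,0,0,0,255],
])

```text
time_s: 15.0
eef_pos: [0.4657, 0.2894, 0.1029]
eef_rot: [0.5, 0.5, 0.5, -0.5]
wrist_force: [0.3, -0.7, -0.2]
opening: 0.337
```

>>> step_arm([
  [0,185,56,0,0,0,255],
  [0,185,56,0,0,0,255],
  [0,185,56,0,0,0,255],
  [0,185,56,0,0,0,255],
  [0,185,56,0,0,0,255],
  [0,185,56,0,0,0,255],
  [0,185,56,0,0,0,255],
])

```text
time_s: 15.88
eef_pos: [0.65, 0.2343, 0.1033]
eef_rot: [0.5, 0.499, 0.5, -0.5]
wrist_force: [-0.1, 0.9, 0.3]
opening: 0.332
```

Run:
```python
from cap import *
p,d,i=shot("w9");o=np.load("w9.npz")["pos"]
P=cloud(i,d)-o
m=(np.abs(P[...,0])<.0165)&(np.abs(P[...,1])<.03)&(P[...,2]<.014)&(P[...,2]>-.02);Q=P[m]
print(len(Q),Q.min(0),Q.max(0))
for a in np.arange(-.012,.013,.003):
    q=Q[abs(Q[:,2]-a)<.0015];print(round(a,3),len(q),*( [q[:,1].min().round(4),q[:,1].max().round(4)] if len(q) else []))
spots(i,p,(250,385,165,279))
```

```text
15.875 [0.65   0.2343 0.1033] [[-0.001, 1.0, 0.001], [-0.0, 0.001, -1.0], [-1.0, -0.001, 0.0]] 0.33223200374148737 [-0.1  0.9  0.3]
5797 [-0.01644797 -0.01794144 -0.01041471] [0.01647568 0.01796306 0.0139632 ]
-0.012 0
-0.009 98 0.0072 0.0175
-0.006 221 -0.0069 0.018
-0.003 2710 -0.0147 0.0179
-0.0 1584 -0.0179 0.0176
0.003 788 -0.0169 0.0169
0.006 113 -0.0115 0.0115
0.009 128 -0.0106 0.0118
0.012 135 -0.0108 0.0115
spot [650.2 232.4] 27.1 ellipse [650.9 233.5] [49.4 51.3]
spot [685.  278.3] 11.2 ellipse [685.2 278.6] [12.4 23.3]
spot [623.3 281.9] 11.9 ellipse [625.  281.3] [ 6.2 30.6]
```

View pics/w9.png

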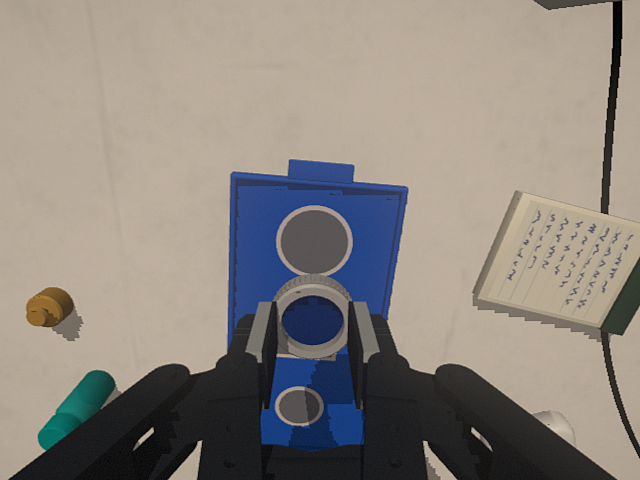

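The disc is level and held near its upper edge, with its underside about 10 mm below the TCP. The circle is at (314,241), i.e. (651.0,233.2) mm.

>>> step_arm([
  [25,1,1,0,0,0,255],
  [50,1,1,0,0,0,255],
  [75,1,1,0,0,0,255],
  [82,1,1,0,0,0,255],
  [82,1,1,0,0,0,255],
  [82,1,1,0,0,0,255],
])

```text
time_s: 16.68
eef_pos: [0.6531, 0.2328, 0.0229]
eef_rot: [0.501, 0.501, 0.5, -0.499]
wrist_force: [-0.2, -0.1, -0.7]
opening: 0.334
```

>>> step_arm([
  [6,-2,-0.5,0,0,0,255],
  [9,-2,-0.5,0,0,0,255],
  [9,-2,-0.5,0,0,0,255],
  [9,-2,-0.5,0,0,0,255],
])

```text
time_s: 17.18
eef_pos: [0.6501, 0.2331, 0.0132]
eef_rot: [0.5, 0.5, 0.5, -0.5]
wrist_force: [-3.1, -0.4, 5.3]
opening: 0.336
```

>>> step_arm([
  [0,0.5,0,0,0,0,100],
  [0,0.5,0,0,0,0,100],
  [0,0.5,0,0,0,0,100],
  [-15,0,0,0,0,0,100],
  [-60,0,0,0,0,0,0],
  [-100,0,0,0,0,0,0],
  [-100,0,0,0,0,0,0],
])

```text
time_s: 18.05
eef_pos: [0.6536, 0.2337, 0.1186]
eef_rot: [0.502, 0.503, 0.498, -0.497]
wrist_force: [-0.7, -0.6, -0.5]
opening: 0.999
```

Run:
```python
from cap import *
p,d,i=shot("w10");print(disc(i,d,(.651,.233),.015))
spots(i,p,(200,420,300,430))
m=outlines(p,"blue")[0];print([(np.round(a,0),plane(i,a[:2],.003).round(4)) for a in m])
```

```text
18.05 [0.6536 0.2337 0.1186] [[0.01, 1.0, 0.0], [0.002, 0.0, -1.0], [-1.0, 0.01, -0.002]] 0.9994429180322346 [-0.7 -0.6 -0.5]
(array([650.8, 232.8]), 18.1, array([0.6505, 0.2334, 0.0136]), np.float64(0.0141), (np.int64(280), np.int64(333), np.int64(215), np.int64(266)))
spot [639.8 102.5] 18.8 ellipse [639.8 102.5] [36.7 36.8]
spot [718.3 122.8] 62.9 ellipse [717.7 114.3] [ 47.7 148.8]
spot [645.1 165.9] 30.6 ellipse [645.7 164.9] [44.9 55.5]
spot [576.7 125.6] 60.6 ellipse [576.7 124.8] [ 20.  170.4]
[(array([ 294.,  392., 1525.]), array([0.6397, 0.1028, 0.003 ])), (array([ 300.,  318., 3637.]), array([0.6454, 0.1691, 0.003 ])), (array([231., 264.,  99.]), array([0.5977, 0.2126, 0.003 ])), (array([ 307.,  234., 4129.]), array([0.6509, 0.2348, 0.003 ])), (array([366., 186., 226.]), array([0.6906, 0.2675, 0.003 ])), (array([245., 186., 405.]), array([0.6103, 0.2681, 0.003 ]))]
```

View pics/w10.png

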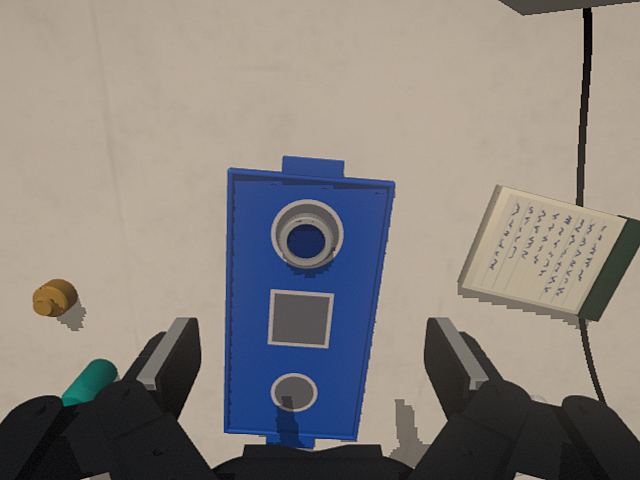

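Blue filter is flat at (650.8,232.8) against the circle at (651.1,233.1). Next is the dish.

>>> step_arm([
  [0,-183,403,0,0,0,0],
  [0,-183,403,0,0,0,0],
  [0,-183,403,0,0,0,0],
  [0,-183,403,0,0,0,0],
  [0,-183,403,0,0,0,0],
  [0,-183,403,0,0,0,0],
  [0,-183,403,0,0,0,0],
  [0,-183,403,0,0,0,0],
  [0,-183,403,0,0,0,0],
  [0,-183,403,0,0,0,0],
])

```text
time_s: 19.35
eef_pos: [0.4674, -0.1686, 0.1119]
eef_rot: [0.5, 0.5, 0.501, -0.5]
wrist_force: [-0.6, -0.2, -0.2]
opening: 1.0
```

Run:
```python
from cap import *
p,d,i=shot("w11");print(disc(i,d,(.468,-.170),.011))
```

```text
19.35 [ 0.4674 -0.1686  0.1119] [[-0.001, 1.0, 0.002], [0.001, 0.002, -1.0], [-1.0, -0.001, -0.001]] 0.9996066578902748 [-0.6 -0.2 -0.2]
(array([ 468.2, -170.1]), 17.4, array([ 0.4681, -0.1708,  0.0098]), np.float64(0.0102), (np.int64(288), np.int64(339), np.int64(218), np.int64(268)))
```

>>> step_arm([
  [50,0.7,1.5,0,0,0,0],
  [95,0.7,1.5,0,0,0,0],
  [108,0.7,1.5,0,0,0,0],
  [108,0.7,1.5,0,0,0,0],
  [108,0.7,1.5,0,0,0,255],
  [108,0.7,1.5,0,0,0,255],
  [108,0.7,1.5,0,0,0,255],
  [108,0.7,1.5,0,0,0,255],
  [108,0.7,1.5,0,0,0,255],
  [108,0.7,1.5,0,0,0,255],
])

```text
time_s: 20.65
eef_pos: [0.4687, -0.1721, 0.0058]
eef_rot: [0.501, 0.5, 0.499, -0.5]
wrist_force: [-2.1, 2.0, 9.9]
opening: 0.356
```

>>> step_arm([
  [-20,0,0,0,0,0,255],
  [-60,0,0,0,0,0,255],
  [-95,0,0,0,0,0,255],
  [-95,0,0,0,0,0,255],
  [-95,0,0,0,0,0,255],
])

```text
time_s: 21.28
eef_pos: [0.4675, -0.1714, 0.099]
eef_rot: [0.5, 0.5, 0.5, -0.5]
wrist_force: [0.0, 0.1, -0.2]
opening: 0.357
```

>>> step_arm([
  [0,178,-338,0,0,0,255],
  [0,178,-338,0,0,0,255],
  [0,178,-338,0,0,0,255],
  [0,178,-338,0,0,0,255],
  [0,178,-338,0,0,0,255],
  [0,178,-338,0,0,0,255],
  [0,178,-338,0,0,0,255],
  [0,178,-338,0,0,0,255],
  [0,178,-338,0,0,0,255],
  [0,178,-338,0,0,0,255],
])

```text
time_s: 22.52
eef_pos: [0.6456, 0.1649, 0.0992]
eef_rot: [-0.499, -0.5, -0.5, 0.501]
wrist_force: [0.4, -0.1, -0.2]
opening: 0.352
```

Run:
```python
from cap import *
p,d,i=shot("w12");o=np.load("w12.npz")["pos"]
P=cloud(i,d)-o
m=(np.abs(P[...,0])<.0155)&(np.abs(P[...,1])<.03)&(P[...,2]<.012)&(P[...,2]>-.02);Q=P[m]
print(len(Q),Q.min(0),Q.max(0))
for a in np.arange(-.009,.013,.003):
    q=Q[abs(Q[:,2]-a)<.0015];print(round(a,3),len(q),*( [q[:,1].min().round(4),q[:,1].max().round(4)] if len(q) else []))
spots(i,p,(250,385,190,285)); m=outlines(p,"blue")[0];print([(np.round(a,0),plane(i,a[:2],.003).round(4)) for a in m])
```

```text
22.525 [0.6456 0.1649 0.0992] [[-0.001, 1.0, -0.002], [-0.0, -0.002, -1.0], [-1.0, -0.001, 0.0]] 0.35186729171689946 [ 0.4 -0.1 -0.2]
5776 [-0.01549843 -0.01516261 -0.0070813 ] [0.01548187 0.01975907 0.01198734]
-0.009 0
-0.006 58 0.0018 0.0187
-0.003 290 -0.0138 0.0192
0.0 4030 -0.0144 0.0194
0.003 739 -0.0152 0.0194
0.006 524 -0.0149 0.0198
0.009 96 -0.0109 0.0116
0.012 39 -0.0111 0.0111
spot [645.2 136.8] 18.6 ellipse [645.1 139.9] [ 7.6 39.7]
spot [645.7 168.5] 32.3 ellipse [645.5 168.5] [53.7 54.4]
[(array([232., 235., 297.]), array([0.5943, 0.1714, 0.003 ])), (array([233., 150., 130.]), array([0.5988, 0.224 , 0.003 ])), (array([ 321.,  131., 6140.]), array([0.651, 0.235, 0.003])), (array([234.,  91., 138.]), array([0.6016, 0.2567, 0.003 ])), (array([250.,  56., 148.]), array([0.6115, 0.275 , 0.003 ]))]
```

View pics/w12.png

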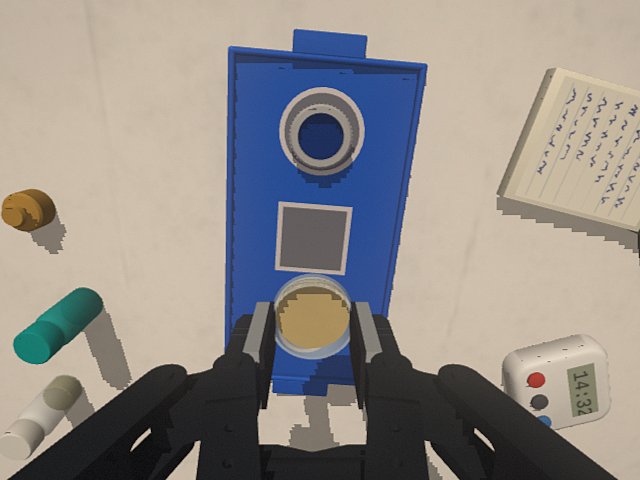

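Dish held level at (313,317), centred 2.1 mm ahead of the TCP in y; the square is at (314,239), i.e. (645.6,167.9) mm.

>>> step_arm([
  [30,0,0,0,0,0,255],
  [60,0,0,0,0,0,255],
  [80,0,0,0,0,0,255],
  [80,0,0,0,0,0,255],
  [80,0,0,0,0,0,255],
])

```text
time_s: 23.2
eef_pos: [0.6468, 0.1664, 0.0205]
eef_rot: [0.5, 0.501, 0.5, -0.5]
wrist_force: [-0.0, -0.5, 0.2]
opening: 0.347
```

>>> step_arm([
  [7,-1.2,0.8,0,0,0,255],
  [11,-1.2,0.8,0,0,0,255],
  [11,-1.2,0.8,0,0,0,255],
  [11,-1.2,0.8,0,0,0,255],
])

```text
time_s: 23.7
eef_pos: [0.6449, 0.1657, 0.0089]
eef_rot: [0.5, 0.5, 0.5, -0.5]
wrist_force: [-0.9, -0.5, 4.2]
opening: 0.355
```

>>> step_arm([
  [0,0.5,0,0,0,0,110],
  [0,0.5,0,0,0,0,110],
  [0,0.5,0,0,0,0,110],
  [-15,0,0,0,0,0,110],
  [-60,0,0,0,0,0,0],
  [-105,0,0,0,0,0,0],
  [-120,0,0,0,0,0,0],
  [-120,0,0,0,0,0,0],
  [-120,0,0,0,0,0,0],
])

```text
time_s: 24.82
eef_pos: [0.6434, 0.1656, 0.1265]
eef_rot: [-0.499, -0.499, -0.501, 0.501]
wrist_force: [-0.3, -0.2, -0.2]
opening: 1.0
```

Run:
```python
from cap import *
p,d,i=shot("w13");print(disc(i,d,(.6456,.1675),.014),disc(i,d,(.651,.233),.015))
spots(i,p,(250,385,200,290));spots(i,p,(250,385,290,370))
```

```text
24.825 [0.6434 0.1656 0.1265] [[-0.003, 1.0, 0.0], [-0.0, 0.0, -1.0], [-1.0, -0.003, 0.0]] 1.0002796595500278 [-0.3 -0.2 -0.2]
(array([645.2, 167.7]), 17.4, array([0.6452, 0.1667, 0.0128]), np.float64(0.0132), (np.int64(291), np.int64(340), np.int64(208), np.int64(256))) (array([650.6, 232.5]), 18.1, array([0.6506, 0.2329, 0.0137]), np.float64(0.0142), (np.int64(296), np.int64(352), np.int64(105), np.int64(163)))
spot [645.2 168. ] 31.9 ellipse [645.8 167. ] [50.  54.9]
spot [604.2  55.6] 12.5 ellipse [603.8  55.9] [13.3 27.9]
spot [678.4  83.1] 39.6 ellipse [701.7  43.7] [47.3 49.2]
spot [639.9 102.5] 18.7 ellipse [639.9 102.5] [36.3 36.8]
```

View pics/w13.png

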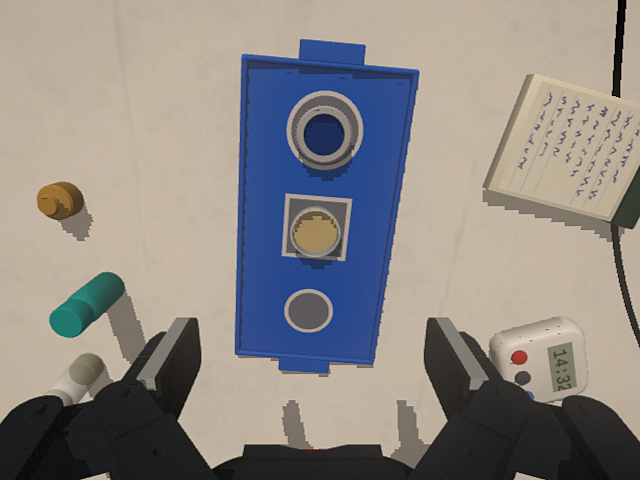

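Dish (645.2,167.7), square centre (645.4,167.8). The small circle at (309,311) measures (639.9,102.5) mm. Last item is the white-capped vial.

>>> step_arm([
  [-5,-180,113,0,0,0,0],
  [-5,-180,113,0,0,0,0],
  [-5,-180,113,0,0,0,0],
  [-5,-180,113,0,0,0,0],
  [-5,-180,113,0,0,0,0],
  [-5,-180,113,0,0,0,0],
  [-5,-180,113,0,0,0,0],
])

```text
time_s: 25.75
eef_pos: [0.4654, 0.0531, 0.1331]
eef_rot: [0.5, 0.5, 0.5, -0.5]
wrist_force: [-0.4, -0.5, 0.2]
opening: 0.997
```

Run:
```python
from cap import *
p,d,i=shot("w14");print(cap(i,d,(.464,.0526),.045,.07))
m=np.round(proj(i,(.464,.0526,.056))).astype(int);print(m,p[m[1],m[0]])
```

```text
25.75 [0.4654 0.0531 0.1331] [[-0.0, 1.0, 0.001], [0.0, 0.001, -1.0], [-1.0, -0.0, -0.0]] 0.997346737909264 [-0.4 -0.5  0.2]
(array([464.1,  52.9]), 10.7, np.float64(0.0564))
[310 255] [151 142 127]
```

View pics/w14.png

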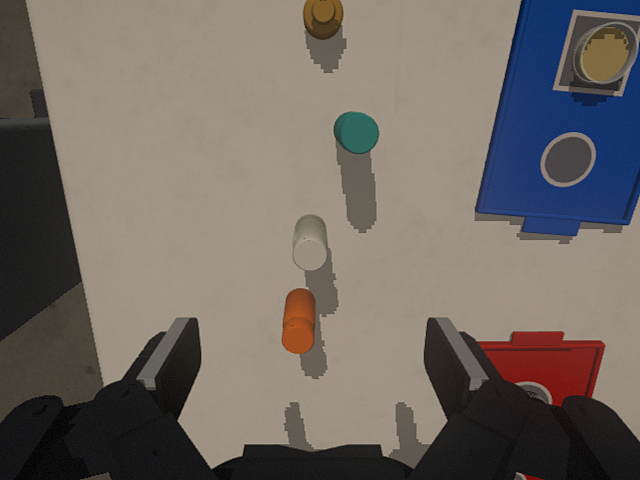

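The white-capped clear vial is at (310,253), between turquoise at (356,132) and orange at (299,330). The jaws span x, so they clear both neighbours.

>>> step_arm([
  [50,-1,0,0,0,0,0],
  [100,-1,0,0,0,0,0],
  [119,-1,0,0,0,0,0],
  [119,-1,0,0,0,0,0],
  [119,-1,0,0,0,0,255],
  [119,-1,0,0,0,0,255],
  [119,-1,0,0,0,0,255],
  [119,-1,0,0,0,0,255],
  [119,-1,0,0,0,0,255],
  [119,-1,0,0,0,0,255],
])

```text
time_s: 27.05
eef_pos: [0.4644, 0.0526, 0.0153]
eef_rot: [0.5, 0.5, 0.5, -0.5]
wrist_force: [-1.7, 0.1, 6.0]
opening: 0.247
```

>>> step_arm([
  [-20,0,0,0,0,0,255],
  [-60,0,0,0,0,0,255],
  [-80,0,0,0,0,0,255],
  [-80,0,0,0,0,0,255],
  [-80,0,0,0,0,0,255],
])

```text
time_s: 27.68
eef_pos: [0.463, 0.0527, 0.0935]
eef_rot: [0.5, 0.5, 0.5, -0.5]
wrist_force: [0.4, -1.0, -1.0]
opening: 0.246
```

>>> step_arm([
  [0,177,-49.5,0,0,0,255],
  [0,177,-49.5,0,0,0,255],
  [0,177,-49.5,0,0,0,255],
  [0,177,-49.5,0,0,0,255],
  [0,177,-49.5,0,0,0,255],
  [0,177,-49.5,0,0,0,255],
  [0,177,-49.5,0,0,0,255],
])

```text
time_s: 28.55
eef_pos: [0.6399, 0.1019, 0.0947]
eef_rot: [-0.5, -0.5, -0.5, 0.5]
wrist_force: [-0.5, -0.4, -0.1]
opening: 0.245
```

Run:
```python
from cap import *
p,d,i=shot("w15");spots(i,p,(250,385,200,283))
```

```text
28.55 [0.6399 0.1019 0.0947] [[0.0, 1.0, -0.0], [-0.0, -0.0, -1.0], [-1.0, 0.0, 0.0]] 0.24465224237953453 [-0.5 -0.4 -0.1]
spot [640.  102.6] 18.7 ellipse [639.9 102.7] [36.7 36.8]
```

>>> step_arm([
  [40,0,0,0,0,0,255],
  [65,0,0,0,0,0,255],
  [72,0,0,0,0,0,255],
  [72,0,0,0,0,0,255],
  [72,0,0,0,0,0,255],
])

```text
time_s: 29.22
eef_pos: [0.6418, 0.1021, 0.0239]
eef_rot: [0.501, 0.501, 0.499, -0.499]
wrist_force: [-0.3, -0.8, -0.0]
opening: 0.24
```

>>> step_arm([
  [3,-1.5,-0.3,0,0,0,255],
  [5.5,-1.5,-0.3,0,0,0,255],
  [5.5,-1.5,-0.3,0,0,0,255],
  [5.5,-1.5,-0.3,0,0,0,255],
])

```text
time_s: 29.72
eef_pos: [0.6396, 0.1026, 0.0183]
eef_rot: [0.5, 0.5, 0.5, -0.5]
wrist_force: [-3.5, -0.4, 8.6]
opening: 0.246
```

>>> step_arm([
  [0,0,0,0,0,0,130],
  [0,0,0,0,0,0,130],
  [0,0,0,0,0,0,130],
  [-15,0,0,0,0,0,130],
  [-60,0,0,0,0,0,130],
  [-110,0,0,0,0,0,0],
  [-150,0,0,0,0,0,0],
  [-150,0,0,0,0,0,0],
  [-150,0,0,0,0,0,0],
  [-150,0,0,0,0,0,0],
])

```text
time_s: 30.98
eef_pos: [0.6381, 0.1025, 0.1652]
eef_rot: [0.499, 0.499, 0.501, -0.501]
wrist_force: [-0.9, -0.8, 0.3]
opening: 0.998
```

Run:
```python
from cap import *
p,d,i=shot("w16");print("white",cap(i,d,(.64,.1024),.045,.07),"dish",disc(i,d,(.6456,.1675),.014)[:2],"bluef",disc(i,d,(.651,.233),.015)[:2])
p,d=ctrl.camera("scene");cv2.imwrite("pics/scene1.png",p[150:390,130:550,::-1].repeat(1,0))
cv2.imwrite("pics/scene1.png",cv2.resize(p[170:370,150:500,::-1],None,fx=2.2,fy=2.2))
it=info("top");p,d=ctrl.camera("top")
for n,xy,h in(("redf",(.6443,-.105),.015),("bluef",(.651,.233),.015)): print(n,disc(it,d,xy,h,.025)[:2])
print("black",cap(it,d,(.645,-.194),.04,.08))
```

```text
30.975 [0.6381 0.1025 0.1652] [[-0.003, 1.0, 0.0], [0.0, 0.0, -1.0], [-1.0, -0.003, -0.0]] 0.998435935981272 [-0.9 -0.8  0.3]
white (array([639.7, 102.8]), 10.7, np.float64(0.0595)) dish (array([645.3, 167.7]), 17.1) bluef (array([650.6, 232.4]), 18.1)
redf (array([ 643.7, -106.7]), 18.4)h.py:36: RuntimeWarning: Mean of empty slice.
  v,u=np.nonzero(m);return np.round(c,1),round(rad,1),Q.mean(0).round(4),np.median(Q[:,2]).round(4),(u.min(),u.max(),v.min(),v.max())
  ret = um.true_divide(
  return _methods._mean(a, axis=axis, dtype=dtype,
  ret = ret.dtype.type(ret / rcount)
Traceback (most recent call last):
  File "h.py", line 36, in disc
    v,u=np.nonzero(m);return np.round(c,1),round(rad,1),Q.mean(0).round(4),np.median(Q[:,2]).round(4),(u.min(),u.max(),v.min(),v.max())
                                                                                                       ~~~~~^^
ValueError: zero-size array to reduction operation minimum which has no identity
```

View pics/scene1.png

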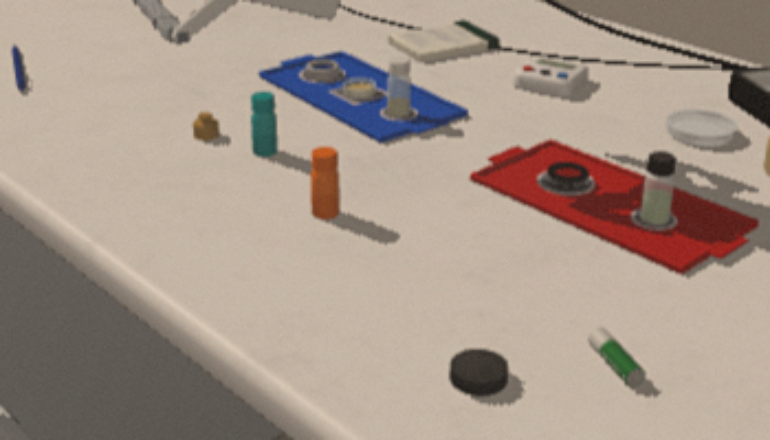

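All five pieces stand upright in their outlines: crop pixels blue filter (323,70), dish (360,89), white vial (399,90), red filter (567,177), black vial (658,190). The lens cap, weight, battery and the orange and turquoise vials show as before. The gripper is clear, so I'm handing in.

```bash
python3 -c "
from bench import ctrl
print(ctrl.hand_in())"
```

```text
the job is handed in; nothing more can be done
None
```

Both kits are made up and handed in, at about 31 s of the 99 s allowed. I placed the pieces in the order listed: red filter, black-capped vial, blue filter, dish, white-capped vial.

| Piece | Placed at x, y (mm) | Outline centre (mm) |
|---|---|---|
| Red filter | 644.4, −105.2 | 644.0, −104.0 |
| Black-capped vial | 645.2, −194.5 | 645.1, −193.9 |
| Blue filter | 650.6, 232.4 | 651.0, 233.2 |
| Dish | 645.3, 167.7 | 645.4, 167.8 |
| White-capped vial | 639.7, 102.8 | 640.0, 102.6 |

By the wrist camera, every piece is within about 1.2 mm of its outline centre. Top heights match pieces standing flat on the 3 mm tray floor. The final scene view shows all five upright, and the other items where they lay.

**Checks that failed or disagreed:**
- **Slip at the red filter:** when releasing it I left 16 mm of downward motion in the first row. The tool pushed down for 1/8 s, and I did not see the force at that moment. The filter sat flat and centred afterwards.
- **Tilt check:** the red filter's fit gave a meaningless number, so I judged flatness from its height and the pictures.
- **Top camera at the end:** it put the red filter at y −106.7, about 1.5 mm from the wrist reading. It could not see the blue filter, probably because the arm was in the way, and that script stopped before it re-checked the black-capped vial from above.

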